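# Refit the missing hob knob

## Task

One of the hob's two control knobs has come off. Pick out the loose black knob that matches the one still on the hob, turn it so that its flat bore lines up with the bare D-shaped spindle (it then points the same way as the other knob), and press it straight down until it snaps fully home against the panel, then let go. Leave the small ivory knob where it lies.

Things in the scene. Friction and masses are not known exactly. Their poses are not given: they have to be found in the camera images.
- knob_black: loose black knob, bore down: round skirt 62 mm wide, 35 mm high; on it a bar grip 54 mm long (x), 18 mm wide (y), up to 60 mm height. 70 g. Origin: centre of the underside; z up, x along the bar to the end with the white pointer line. Bore 30 mm wide, 28 mm deep, its flat on the +x (pointer) side 5.3 mm off the axis: fits one way round only, pointer to the spindle's flat side
- spindle (a point): foot of the axis of the bare pale D-spindle at the hob's right front, at panel level, 55 mm over the worktop; z up, x to its flat side (towards the heating plate). 26 mm wide, flat 3 mm off axis, 27 mm tall, top 15 mm tapered; clearance 2 mm, 10 deg. Sprung legs hold the knob some 14 mm up till pressed down with 5-15 N; it snaps home flat on the panel, origin at this point. Hob fixed
- knob_ivory: smaller ivory knob of another appliance, 50 mm wide, 46 mm high, bar grip 14 mm wide with a red pointer line; it does not fit and stays where it is. Origin: centre of its underside

How it is judged:
At the end, for the whole second after the job is handed in: the black knob sits at rest on the bare spindle, its underside within 4 mm of the panel, its axis within 5 mm of the spindle's, its pointer within 20 degrees of the flat's direction, upright within 6 degrees (z of knob_black in the frame of spindle between -0.004 and 0.004 m and horizontal distance between knob_black and spindle below 0.005 m and angle between the x axis of knob_black and the x axis of spindle, either way round below 0.35 rad and angle between knob_black's own z axis and vertical below 0.1 rad and linear speed of knob_black below 0.02 m/s); the robot touches nothing.
It fails at once if the ivory knob is moved more than 30 mm from where it lay (distance of knob_ivory from where it was at the start of the episode above 0.03 m).
It also fails if it takes over 35 s, if anything falls off the work surface, if the arm or the gripper's body presses on something with over 40 N, if the wrist force passes 120 N, or if a joint passes its speed limit or range.

## Robot

A 7-joint arm with a two-finger parallel gripper is mounted at the origin on a cart in front of the work surface, level with it; the furniture and walls round the work are solid. World frame = base frame: x ahead of the robot, y to its left, z up, the work surface at z = 0. Lengths are in m, angles in rad, forces in N, time in s.
With the tool pointing down it reaches from about 0.425 to 0.875 m from the base axis. Payload 4.7 kg.
Tool frame: the origin (TCP) lies at the very end of the fingers, on their centre line; the grasp point (between the pads) lies 19 mm behind it (grasp_offset is the distance from the TCP to the grasp point, in m); z points along the fingers, y is the line along which they close (so a half turn about z gives the same grasp; the last joint's range is limited). The gripper opens to 85 mm and grips with 20 to 120 N. Pads are 22 mm wide; open, the fingers measure 114 mm over their backs; the gripper's body (76 mm by 85 mm) begins 54 mm behind the grasp point. The pads swing forward as they close: fully open they stand 13 mm farther back than shut.
Start: joints at [-1.211, 0.321, -0.07, 1.45, 0.023, 1.371, -0.057], TCP at [0.22, 0.612, 0.231] pointing down, gripper open.
Joint ranges: [-2.86, 2.86], [-0.3, 2.09], [-1.38, 1.24], [0.06, 2.45], [-1.56, 4.7], [0.09, 2.05], [-2.69, 2.69]. Speed limits (rad/s): [2.57, 2.57, 3.14, 3.14, 3.14, 3.14, 3.14].

## Interface

Orientations are given as a rotation vector (axis times angle).
In Python, from workcell import sense, grab_frame, hand_in, grasp_offset gives the robot as it stands.
- The arm moves only by the tool play_rows, never from a script. Its arguments are lists of equal length, an entry for each row: "dp": the shift along the tool's x, y, z each as a share of 0.025 m, from -1 to 1, a list of three; "dr": the turn, a rotation vector about the tool's x, y, z each as a share of 8 degrees, from -1 to 1, a list of three; "fingers": the closure, from -1 (fully open) to 1 (shut). A call has 1 to 20 rows; each row shifts and turns the commanded pose from where the row before left it, along the tool's axes as they then stand; what a row does not reach is not made up. A row lasts 1/10 s, in which the tool goes at most 50 mm and 8.59 degrees, less where a joint would pass 70% of its speed; a pose out of reach is approached as far as the arm can. A call with a number of a shift or a turn outside -1 to 1 is refused whole. A call with a gripper value outside its range is refused whole. The fingers move at their own pace and stop on an object; the grip force is fixed at half the most. Time passes only in rows, so rows that do not move let the fingers close. It gives the time, the measured TCP pose, the force, the opening and the grip force at its end, in the units of the state.
- sense(): the state, without advancing time (a new reading comes with each control period).
- grab_frame(name): name is "side" or "top"; returns a dict with "frame" (420x560x3 uint8, blue, green, red), "mtx" (3x3 intrinsics, pixels), "pose" (4x4, takes a point from camera to world coordinates). Camera axes: x right, y up, looking along -z (the intrinsics and any distortion apply to the point x, -y, -z); pixel columns grow to the right and rows downward; lengths in m; the calibration is good to about 2 mm. A picture is of the moment at which its call begins. There is no depth.
- hand_in(): hands the job in; it is judged then, once.
The state is a dict: "time_s": time; "q": joint angles; "qd": joint speeds; "joint_torque": joint torques, N m; "tool_pos": TCP position; "ee_rot": TCP orientation; "contact_force": force on the tool from outside, world axes, zero at the start; "moment": the same for the moment, N m; "opening": finger opening in m; "gripper_force": force on a finger pad.
Only numpy, scipy, OpenCV 4.12 (cv2) and the standard library are available. Lean on these libraries where they do the work, as an engineer would, in place of code of your own. Each camera call takes 0.05 s, during which the arm holds its last target. There are 200 camera calls.

## Working session

There is one attempt and no reset: what is moved stays moved. The work goes in short steps, Python scripts to look and compute and a tool call to move; the robot and the scene stay as the last step left them, time stands still between calls to the robot, and variables do not carry over. Pictures are saved under pics/ and viewed, at most 10 in all, crops included, and the job is handed in when it is done.

Besides the shell and the picture viewer there is one more tool, called after "Emit:" as name(argument=value, ...), one argument or row to a line, values as JSON. play_rows: Moves the arm, as the interface text tells. Its arguments: {"type":"object","properties":{"dp":{"type":"array","items":{"type":"array","items":{"type":"number"}}},"dr":{"type":"array","items":{"type":"array","items":{"type":"number"}}},"fingers":{"type":"array","items":{"type":"number"}}},"required":["dp","dr","fingers"]}

```bash
mkdir -p pics
python3 - <<'E'
from workcell import *
import cv2,numpy as np
s=sense();print({k:np.round(v,3) for k,v in s.items()})
for n in("side","top"):
    f=grab_frame(n);cv2.imwrite(f"pics/{n}0.png",f["frame"]);print(n,np.round(f["mtx"],1),np.round(f["pose"],4),[k for k in f])
print(grasp_offset)
E
```

```text
{'time_s': np.float64(0.0), 'q': array([-1.211,  0.322, -0.07 ,  1.452,  0.023,  1.371, -0.057]), 'qd': array([0.001, 0.001, 0.002, 0.001, 0.   , 0.001, 0.   ]), 'joint_torque': array([ 0.0000e+00, -4.9358e+01, -3.8200e-01, -3.1434e+01,  1.3000e-02,
        1.1000e-02, -0.0000e+00]), 'tool_pos': array([0.22 , 0.611, 0.23 ]), 'ee_rot': array([-5.400e-01, -3.095e+00,  3.000e-03]), 'contact_force': array([-0.207,  0.017,  0.51 ]), 'moment': array([ 0.06 , -0.032,  0.001]), 'gripper_force': np.float64(0.0), 'opening': np.float64(0.085)}
side [[485.2   0.  276.2]
 [  0.  485.2 209.9]
 [  0.    0.    1. ]] [[ 0.8814  0.1793 -0.4371  0.1053]
 [-0.4724  0.3202 -0.8212 -0.8505]
 [-0.0073  0.9302  0.3669  0.3929]
 [ 0.      0.      0.      1.    ]] ['frame', 'mtx', 'pose']
top [[530.    0.  285.8]
 [  0.  530.  207.4]
 [  0.    0.    1. ]] [[ 0.0035  0.9959 -0.0909  0.4209]
 [-0.9999  0.0046  0.0118 -0.0678]
 [ 0.0122  0.0908  0.9958  1.1046]
 [ 0.      0.      0.      1.    ]] ['frame', 'mtx', 'pose']
0.0187
```

View pics/top0.png

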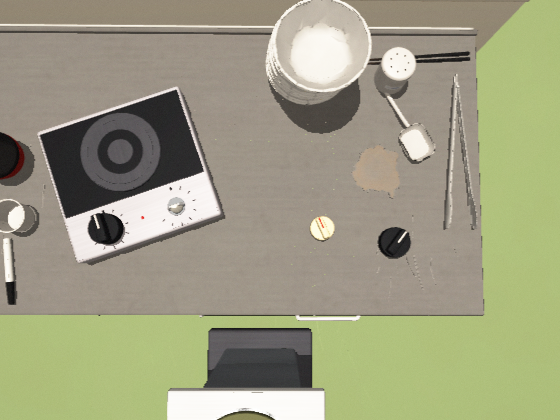

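View pics/side0.png

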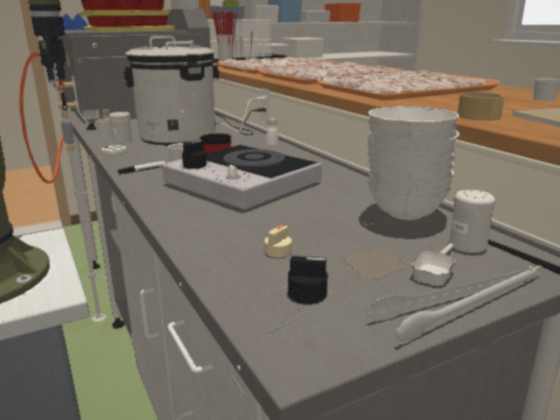

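Top view: loose black knob at about (394,242) with its pointer up-right, ivory knob at (322,228), spindle at (176,205), mounted knob at (105,228). The side view shows the loose black knob at (308,278), bore down. Now I'll measure them.

```bash
cat > h.py <<'E'
from workcell import *
import cv2,numpy as np
from scipy.spatial.transform import Rotation as R
def ray(f,u,v):
    d=np.linalg.inv(f["mtx"])@[u,v,1]; P=f["pose"]
    return P[:3,3],P[:3,:3]@(d*[1,-1,-1])
def onplane(f,u,v,z):
    o,d=ray(f,u,v); return o+d*(z-o[2])/d[2]
def proj(f,p):
    P=f["pose"]; c=P[:3,:3].T@(np.asarray(p)-P[:3,3]); c=f["mtx"]@(c*[1,-1,-1]); return c[:2]/c[2]
def blobs(mask,box,amin=4):
    x0,y0,x1,y1=box; m=np.zeros(mask.shape,np.uint8); m[y0:y1,x0:x1]=mask[y0:y1,x0:x1]
    n,l,s,c=cv2.connectedComponentsWithStats(m)
    return [(s[i,4],c[i],l==i) for i in range(1,n) if s[i,4]>=amin]
def axis(m):
    y,x=np.nonzero(m); return cv2.fitLine(np.c_[x,y].astype(np.float32),cv2.DIST_L2,0,.01,.01).ravel()
E
python3 - <<'E'
from h import *
f=grab_frame("top");im=f["frame"];g=cv2.cvtColor(im,cv2.COLOR_BGR2GRAY)
for nm,box in(("loose",(370,218,420,268)),("fixed",(82,206,128,252))):
    for a,c,m in blobs((g<55).astype(np.uint8),box,50):
        ct=max(cv2.findContours(m.astype(np.uint8),0,2)[0],key=cv2.contourArea); print(nm,"dark",a,c,cv2.minEnclosingCircle(ct))
    for a,c,m in blobs((g>140).astype(np.uint8),box): 
        if a<120: print(nm,"white",a,c,axis(m))
crop=lambda x0,y0,x1,y1,k:cv2.resize(im[y0:y1,x0:x1],None,fx=k,fy=k,interpolation=cv2.INTER_CUBIC)
a=crop(370,218,420,268,8);b=crop(75,170,225,265,5)
s=grab_frame("side")["frame"];c=cv2.resize(s[145:205,155:255],None,fx=3.5,fy=3.5)
out=np.zeros((600,800,3),np.uint8);b=cv2.resize(b,(400,253));
out[:400,:400]=a
e=crop(75,180,205,250,6);e=cv2.resize(e,(400,215));out[385:600,400:]=e;out[:210,400:750]=c
t=crop(155,185,197,227,4);out[212:380,410:578]=t
cv2.imwrite("pics/crop1.png",out)
E
```

```text
loose dark 725 [393.40965517 242.31862069] ((394.1976623535156, 241.593017578125), 16.258773803710938)
fixed dark 58 [ 87.56896552 207.63793103] ((90.0, 208.5), 8.381627082824707)
fixed dark 818 [105.87652812 228.53300733] ((105.5, 227.1666717529297), 17.519926071166992)
```

View pics/crop1.png

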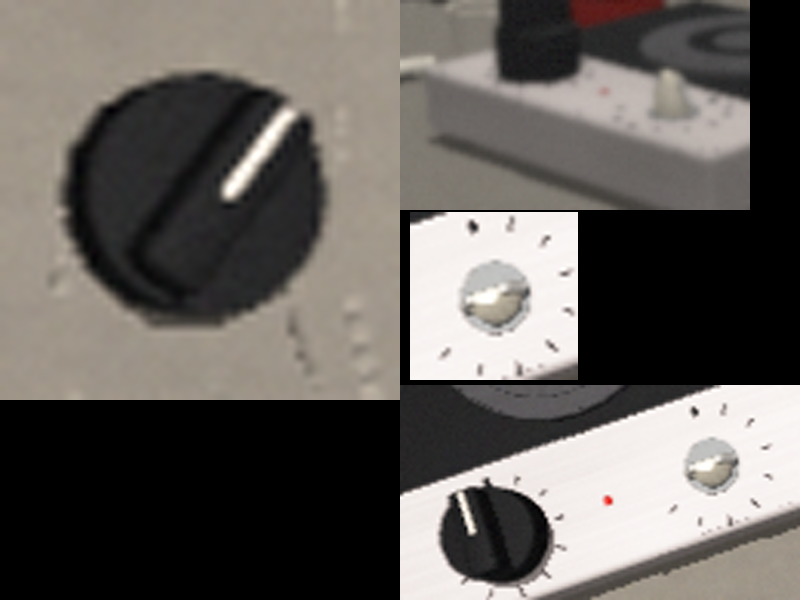

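The crop shows the loose knob's pointer running from (398.5,242.1) to its tip at (406.5,231.8). The spindle washer is centred near (176.5,206.2), with the flat facing the plate. The mounted knob's pointer is perpendicular to the hob front.

Run:
```python
from h import *
f=grab_frame("top");im=f["frame"];g=im.min(2)
a,c,m=max(blobs((g>175).astype(np.uint8),(388,226,412,250)),key=lambda t:t[0]); l=axis(m)
p=onplane(f,*c,.06);q=onplane(f,c[0]+l[0]*5,c[1]+l[1]*5,.06); d=q-p
if (q-p)[0]<0:d=-d
yaw=np.arctan2(d[1],d[0]);print("line",a,c,p,"yaw deg",np.degrees(yaw))
# skirt circle: max inscribed extents of dark+line mask
mk=((g<75)|m).astype(np.uint8);a2,c2,m2=max(blobs(mk,(370,218,420,268)),key=lambda t:t[0])
e=cv2.fitEllipse(np.concatenate(cv2.findContours(m2.astype(np.uint8),0,1)[0]));print("ellipse",e,onplane(f,*e[0],.025), "line-based centre",p-d/np.linalg.norm(d)*.0 )
for u,v in((406.5,231.8),(398.5,242.1)):print(onplane(f,u,v,.06))
# spindle washer
sp=onplane(f,176.5,206.2,.055);print("spindle",sp)
# hob front edge, top rim
e0=onplane(f,78,262,.055);e1=onplane(f,221,215,.055);t=e1-e0;n=np.array([-t[1],t[0]])
print("hob normal yaw",np.degrees(np.arctan2(n[1],n[0])),np.linalg.norm(t))
k=blobs((g>175).astype(np.uint8),(92,212,108,226))
for a,c,m in k:
    l=axis(m);p=onplane(f,*c,.115);q=onplane(f,*(c+5*l[:2]),.115);d=q-p;d*=np.sign(d[0]);print("fixed",a,c,np.degrees(np.arctan2(d[1],d[0])))
s=grab_frame("side");print("side proj spindle",proj(s,sp),proj(s,sp+[0,0,.027]),"loose",proj(s,list(onplane(f,*e[0],.025)[:2])+[0.0]))
# tool
st=sense();M=R.from_rotvec(st["ee_rot"]).as_matrix();print(np.round(M,3),st["tool_pos"])
```

```text
line 23 [401.69565217 236.7826087 ] [ 0.4590585 -0.3092017  0.06     ] yaw deg -38.067295444780115
ellipse ((393.90185546875, 242.386962890625), (30.53958511352539, 31.80768585205078), 63.351863861083984) [ 0.44886179 -0.3011727   0.025     ] line-based centre [ 0.4590585 -0.3092017  0.06     ]
[ 0.46893516 -0.31888432  0.06      ]
[ 0.44855377 -0.30270896  0.06      ]
spindle [0.51811025 0.13666465 0.055     ]
hob normal yaw 18.57761399836154 0.2939655123073839
fixed 15 [ 95.4 212.4] -82.91881366079834
fixed 19 [ 95.73684211 220.31578947] 19.734052502039418
side proj spindle [232.68355277 176.88869066] [232.20745581 165.56683968] loose [306.25267468 293.15990582]
[[-0.941  0.339 -0.   ]
 [ 0.339  0.941 -0.001]
 [-0.    -0.001 -1.   ]] [0.22026338 0.61136607 0.23093463]
```

Emit:
play_rows(
  dp=[
    [0,0,0],
    [0,0,0],
    [0,0,0],
    [-0.95,-0.08,0],
    [-0.95,-0.08,0],
    [-0.95,-0.08,0],
    [-0.95,-0.08,0],
    [-0.95,-0.08,0],
    [-0.95,-0.08,0],
    [-0.95,-0.08,0],
    [-0.95,-0.08,0],
    [-0.95,-0.08,0],
    [-0.95,-0.08,0],
    [-0.95,-0.08,0],
    [-0.95,-0.08,0],
    [-0.95,-0.08,0],
    [-0.95,-0.08,0],
    [-0.95,-0.08,0],
    [-0.95,-0.08,0],
  ],
  dr=[
    [0,0,0.8],
    [0,0,0.8],
    [0,0,0.68],
    [0,0,0],
    [0,0,0],
    [0,0,0],
    [0,0,0],
    [0,0,0],
    [0,0,0],
    [0,0,0],
    [0,0,0],
    [0,0,0],
    [0,0,0],
    [0,0,0],
    [0,0,0],
    [0,0,0],
    [0,0,0],
    [0,0,0],
    [0,0,0],
  ],
  fingers=[-1,-1,-1,-1,-1,-1,-1,-1,-1,-1,-1,-1,-1,-1,-1,-1,-1,-1,-1],
)

```text
time_s: 2.2
tool_pos: [0.5005, 0.3514, 0.2314]
ee_rot: [1.024, 2.97, 0.0]
contact_force: [0.2, 0.5, 0.5]
opening: 0.0851
gripper_force: 0.0
```

Emit:
play_rows(
  dp=[
    [-0.6,-0.91,0],
    [-0.6,-0.91,0],
    [-0.6,-0.91,0],
    [-0.6,-0.91,0],
    [-0.6,-0.91,0],
    [-0.6,-0.91,0],
    [-0.6,-0.91,0],
    [-0.6,-0.91,0],
    [-0.6,-0.91,0],
    [-0.6,-0.91,0],
    [-0.6,-0.91,0],
    [-0.6,-0.91,0],
    [-0.6,-0.91,0],
    [-0.6,-0.91,0],
    [-0.6,-0.91,0],
    [-0.6,-0.91,0],
    [-0.6,-0.91,0],
    [-0.6,-0.91,0],
    [-0.6,-0.91,0],
    [-0.6,-0.91,0],
  ],
  dr=[
    [0,0,0],
    [0,0,0],
    [0,0,0],
    [0,0,0],
    [0,0,0],
    [0,0,0],
    [0,0,0],
    [0,0,0],
    [0,0,0],
    [0,0,0],
    [0,0,0],
    [0,0,0],
    [0,0,0],
    [0,0,0],
    [0,0,0],
    [0,0,0],
    [0,0,0],
    [0,0,0],
    [0,0,0],
    [0,0,0],
  ],
  fingers=[-1,-1,-1,-1,-1,-1,-1,-1,-1,-1,-1,-1,-1,-1,-1,-1,-1,-1,-1,-1],
)

```text
time_s: 4.2
tool_pos: [0.4554, -0.1922, 0.2315]
ee_rot: [1.024, 2.969, 0.001]
contact_force: [-0.0, -0.1, -0.2]
opening: 0.0854
gripper_force: 0.0
```

```bash
cat > go.py <<'E'
import sys
from h import *
t=np.array(sys.argv[1:4],float);s=sense();M=R.from_rotvec(s["ee_rot"]).as_matrix()
d=M.T@(t-s["tool_pos"]);print("q",s["q"].round(2),"pos",s["tool_pos"].round(4),"F",s["contact_force"].round(1),"y yaw",np.degrees(np.arctan2(M[1,1],M[0,1])).round(2),"tilt",M[:,2].round(3),"units",(d/.025).round(2))
E
python3 go.py .448 -.302 .10
```

```text
q [-0.34 -0.04  0.68  1.85  0.02  1.32  1.24] pos [ 0.4554 -0.1922  0.2315] F [-0.  -0.1 -0.2] y yaw 51.95 tilt [ 0.001  0.    -1.   ] units [-2.47 -3.65  5.26]
```

Emit:
play_rows(
  dp=[
    [-0.5,-0.73,0.3],
    [-0.5,-0.73,0.3],
    [-0.5,-0.73,0.3],
    [-0.5,-0.73,0.3],
    [-0.47,-0.73,0.3],
    [0,0,0.8],
    [0,0,0.8],
    [0,0,0.8],
    [0,0,0.8],
    [0,0,0.56],
    [0,0,0],
  ],
  dr=[
    [0,0,0],
    [0,0,0],
    [0,0,0],
    [0,0,0],
    [0,0,0],
    [0,0,0],
    [0,0,0],
    [0,0,0],
    [0,0,0],
    [0,0,0],
    [0,0,0],
  ],
  fingers=[-1,-1,-1,-1,-1,-1,-1,-1,-1,-1,-1],
)

```text
time_s: 5.3
tool_pos: [0.4468, -0.3001, 0.0981]
ee_rot: [-1.023, -2.967, -0.0]
contact_force: [0.3, -0.5, -0.1]
opening: 0.0852
gripper_force: 0.0
```

```bash
python3 go.py .448 -.302 .039
python3 - <<'E'
from h import *
s=grab_frame("side")["frame"];t=grab_frame("top")["frame"]
a=cv2.resize(s[170:320,220:400],None,fx=3,fy=3);b=cv2.resize(t[190:290,350:440],None,fx=2.9,fy=2.9)
o=np.zeros((450,800,3),np.uint8);o[:,:540]=a;o[:b.shape[0],540:540+b.shape[1]]=b[:, :260];cv2.imwrite("pics/c2.png",o)
E
```

```text
q [-0.16  0.24  0.79  1.91 -0.2   1.07  1.62] pos [ 0.4468 -0.3001  0.0981] F [ 0.3 -0.5 -0.1] y yaw 51.95 tilt [-0.003  0.001 -1.   ] units [-0.09 -0.03  2.36]
```

View pics/c2.png

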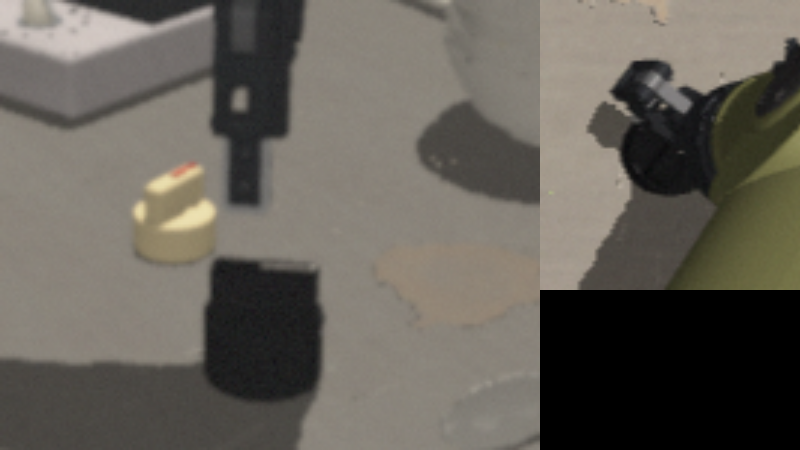

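The side crop shows the fingers above the knob at x≈302 px, with the knob centred at about 308 px. I'll compare that with the projected TCP.

Run:
```python
from h import *
s=grab_frame("side");p=sense()["tool_pos"]
print(proj(s,p),proj(s,p+[.03,.04,.005]),proj(s,p-[.03,.04,-.005]),"knob top",proj(s,[.448,-.302,.06]),proj(s,[.448,-.302,.0]))
for d in(-.031,.031):print(proj(s,[.448+.8814*d,-.302-.4724*d,.02]))
g=s["frame"].max(2)
for v in(275,280,285):
    x=np.nonzero(g[v,270:345]<50)[0]+270;print(v,x.min(),x.max())
for v in(225,230,235):
    x=np.nonzero(g[v,270:345]<60)[0]+270;print(v,x.min(),x.max())
```

```text
[307.25146676 233.45226253] [310.27342321 217.34101097] [303.92808293 245.10282345] knob top [306.67244242 258.6142873 ] [306.05496151 293.55142305]
[285.84938061 282.26717512]
[326.66857118 282.00802992]
275 289 326
280 289 325
285 289 325
225 298 307
230 298 306
235 298 306
```

Emit:
play_rows(
  dp=[
    [-0.17,-0.03,0.6],
    [0,0,0.8],
    [0,0,0.7],
    [0,0,0.35],
    [0,0,0],
    [0,0,0],
    [0,0,0],
    [0,0,0],
    [0,0,0],
    [0,0,0],
    [0,0,0],
    [0,0,0],
  ],
  dr=[
    [0,0,0],
    [0,0,0],
    [0,0,0],
    [0,0,0],
    [0,0,0],
    [0,0,0],
    [0,0,0],
    [0,0,0],
    [0,0,0],
    [0,0,0],
    [0,0,0],
    [0,0,0],
  ],
  fingers=[-1,-1,-1,-1,-1,1,1,1,1,1,1,1],
)

```text
time_s: 6.65
tool_pos: [0.4515, -0.3045, 0.0391]
ee_rot: [1.024, 2.969, 0.0]
contact_force: [0.6, 0.5, 4.7]
opening: 0.0171
gripper_force: 59.2
```

```bash
python3 go.py .448 -.302 .16
```

```text
q [-0.11  0.34  0.75  1.94 -0.29  0.96  1.69] pos [ 0.4515 -0.3045  0.0391] F [0.6 0.5 4.7] y yaw 51.95 tilt [ 0.001 -0.    -1.   ] units [ 0.17 -0.01 -4.84]
```

Emit:
play_rows(
  dp=[
    [0,0,-0.4],
    [0,0,-0.8],
    [0,0,-0.9],
    [0,0,-0.9],
    [0,0,-0.9],
    [0,0,-0.9],
    [0.2,0.4,0],
    [0.5,0.85,0],
    [0.5,0.85,0],
    [0.5,0.85,0],
    [0.5,0.85,0],
    [0.5,0.85,0],
    [0.5,0.85,0],
    [0.5,0.85,0],
    [0.5,0.85,0],
    [0.5,0.85,0],
    [0.5,0.85,0],
    [0.5,0.85,0],
    [0.5,0.85,0],
    [0.5,0.85,0],
  ],
  dr=[
    [0,0,0],
    [0,0,0],
    [0,0,0],
    [0,0,0],
    [0,0,0],
    [0,0,0],
    [0,0,0],
    [0,0,0],
    [0,0,0],
    [0,0,0],
    [0,0,0],
    [0,0,0],
    [0,0,0],
    [0,0,0],
    [0,0,0],
    [0,0,0],
    [0,0,0],
    [0,0,0],
    [0,0,0],
    [0,0,0],
  ],
  fingers=[1,1,1,1,1,1,1,1,1,1,1,1,1,1,1,1,1,1,1,1],
)

```text
time_s: 8.65
tool_pos: [0.4942, 0.026, 0.1574]
ee_rot: [-1.023, -2.968, 0.001]
contact_force: [-0.4, -0.4, -0.7]
opening: 0.0169
gripper_force: 58.6
```

Emit:
play_rows(
  dp=[
    [0,0,0],
    [0,0,0],
    [0,0,0],
    [0,0,0],
    [0,0,0],
    [0,0,0],
    [0,0,0],
    [0,0,0],
    [0,0,0],
  ],
  dr=[
    [0,0,-0.9],
    [0,0,-0.9],
    [0,0,-0.9],
    [0,0,-0.9],
    [0,0,-0.9],
    [0,0,-0.9],
    [0,0,-0.9],
    [0,0,-0.85],
    [0,0,0],
  ],
  fingers=[1,1,1,1,1,1,1,1,1],
)

```text
time_s: 9.55
tool_pos: [0.4943, 0.0249, 0.1575]
ee_rot: [0.523, -3.096, -0.0]
contact_force: [-0.3, 0.3, -0.9]
opening: 0.0166
gripper_force: 58.7
```

```bash
python3 go.py .518 .1367 .16;python3 - <<'E'
from h import *
S=grab_frame("side");t=grab_frame("top")["frame"];s=S["frame"]
a=cv2.resize(s[90:210,150:300],None,fx=4,fy=4);b=cv2.resize(t[150:250,130:230],None,fx=2,fy=2)
o=np.zeros((480,800,3),np.uint8);o[:,:600]=a;o[:200,600:]=b;cv2.imwrite("pics/c3.png",o)
p=sense()["tool_pos"];print(proj(S,p-[0,0,.04]),proj(S,p))
E
```

```text
q [-0.58  0.04  0.49  1.94 -0.02  1.17  1.82] pos [0.4943 0.0249 0.1575] F [-0.3  0.3 -0.9] y yaw 109.2 tilt [-0.002 -0.    -1.   ] units [-2.37  3.91 -0.1 ]
[242.74099711 163.68324454] [242.09304551 144.4763338 ]
```

View pics/c3.png

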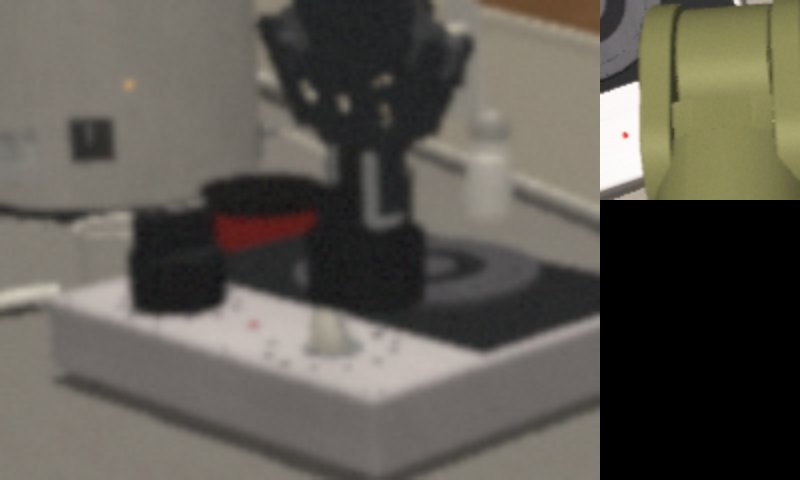

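The side view shows the knob held upright (skirt centre about (241,156)). The spindle stands at (232,177), and the top view is blocked by the arm. I'll move to just above the spindle and allow for the knob's offset of about 4 mm along the bar.

Emit:
play_rows(
  dp=[
    [-0.5,0.8,0],
    [-0.51,0.8,0],
    [-0.51,0.8,0],
    [-0.51,0.8,0],
    [-0.51,0.71,0],
    [0,0,0.5],
    [0,0,0.48],
    [0,0,0],
    [0,0,0],
  ],
  dr=[
    [0,0,0],
    [0,0,0],
    [0,0,0],
    [0,0,0],
    [0,0,0],
    [0,0,0],
    [0,0,0],
    [0,0,0],
    [0,0,0],
  ],
  fingers=[1,1,1,1,1,1,1,1,1],
)

```text
time_s: 10.55
tool_pos: [0.5229, 0.1362, 0.1334]
ee_rot: [0.519, -3.097, 0.001]
contact_force: [0.1, -0.3, -0.6]
opening: 0.0168
gripper_force: 58.7
```

```bash
python3 go.py .5221 .1381 .133;python3 - <<'E'
from h import *
S=grab_frame("side");s=S["frame"];g=s.max(2)
cv2.imwrite("pics/c4.png",cv2.resize(s[110:200,180:290],None,fx=7,fy=6.5,interpolation=cv2.INTER_CUBIC))
p=sense()["tool_pos"];print("tcp",proj(S,p),"spindle",proj(S,[.518,.1367,.06]),proj(S,[.518,.1367,.082]),"knob",proj(S,[.518,.1367,p[2]-.02]))
for v in range(146,186,3):
    x=np.nonzero(g[v,200:265]<50)[0]+200
    print(v,(x.min(),x.max(),len(x)) if len(x) else None, g[v,220:246])
E
```

```text
q [-0.68  0.16  0.41  1.86 -0.07  1.13  1.66] pos [0.5229 0.1362 0.1334] F [ 0.1 -0.3 -0.6] y yaw 109.03 tilt [-0.001 -0.001 -1.   ] units [0.01 0.08 0.02]
tcp [233.45291915 142.91197342] spindle [232.54564575 174.81033195] [232.15670085 165.56977913] knob [231.58041899 151.87847448]
146 (np.int64(200), np.int64(245), 29) [45 27 31 30 34 28 29 30 25 26 34 27 34 35 42 43 43 42 35 31 30 33 31 29
 37 49]
149 (np.int64(200), np.int64(246), 31) [34 27 28 28 31 29 26 32 27 28 31 34 26 25 28 26 26 27 26 22 29 25 29 27
 24 39]
152 (np.int64(200), np.int64(246), 39) [29 22 34 24 24 23 24 33 32 29 28 30 29 32 35 32 31 28 29 31 29 18 28 31
 32 33]
155 (np.int64(200), np.int64(264), 47) [29 26 34 31 27 25 34 26 31 20 22 29 27 30 29 31 31 22 32 30 28 30 27 29
 24 40]
158 (np.int64(200), np.int64(264), 48) [26 31 26 34 33 25 25 26 33 30 27 32 31 27 29 30 31 31 32 29 35 27 25 24
 32 33]
161 (np.int64(200), np.int64(245), 38) [32 31 32 32 29 26 27 33 30 28 32 32 33 26 33 31 26 27 33 31 30 32 30 37
 35 48]
164 (np.int64(200), np.int64(236), 15) [97 90 82 65 49 42 41 36 42 43 54 60 56 49 46 43 46 50 5
[... 225 characters left out ...]
3 192 191 185 166 141 140 147 150 153 148 141 132 137 153
 162 156 144 125  99  88  74  65]
173 (np.int64(258), np.int64(264), 7) [157 168 183 187 185 187 179 160 145 141 146 151 153 151 146 139 133 144
 163 181 184 185 177 156 142 154]
176 None [103 101 104 105 100  96  93 105 129 141 144 149 149 149 147 141 134 120
  94  86  91 102 115 118 135 162]
179 None [ 99 101 100 101 104  98  97  94  94  99 102 100 102 105 100 100  99  95
  95 100 100 101 100  95 100 119]
182 None [104 103 102 101 103 104  99  95  91  98  99 101  98 101 101 100  95  93
  98 104 104 102 102 101 103 101]
185 None [106 109 104 108 106 107 109 107 106 106 105 106 103 103 101 101 102 101
 101 102 103 102 111 117 120 117]
```

View pics/c4.png

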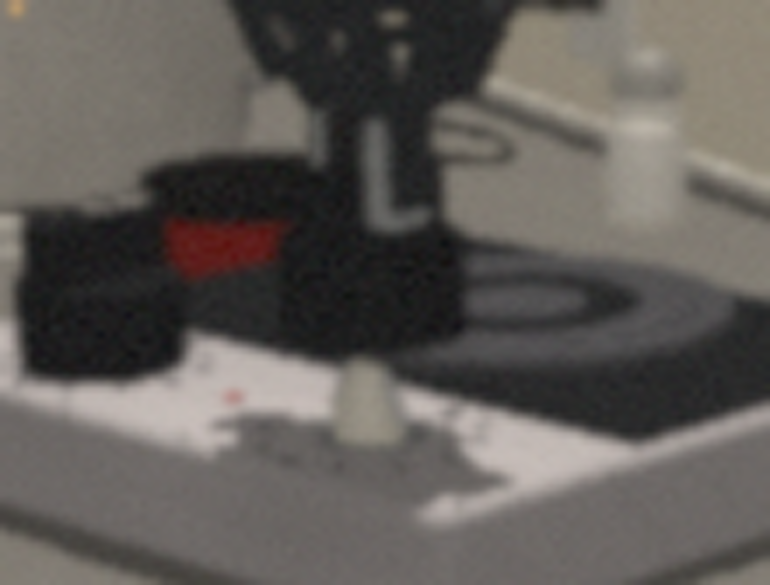

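The skirt spans about 220.4–246.3 px and the spindle axis is near 232.7 px, so the knob sits about 3–4 mm too far along the camera's x. I'll correct for that and descend gently, watching the force.

Emit:
play_rows(
  dp=[
    [0.11,0.08,0],
    [0,0,0],
    [0,0,0.3],
    [0,0,0.2],
    [0,0,0.12],
    [0,0,0.1],
    [0,0,0],
  ],
  dr=[
    [0,0,0],
    [0,0,0],
    [0,0,0],
    [0,0,0],
    [0,0,0],
    [0,0,0],
    [0,0,0],
  ],
  fingers=[1,1,1,1,1,1,1],
)

```text
time_s: 11.3
tool_pos: [0.5198, 0.1385, 0.1156]
ee_rot: [0.522, -3.097, 0.0]
contact_force: [0.6, -0.3, 0.6]
opening: 0.0167
gripper_force: 58.7
```

```bash
python3 go.py .5194 .1372 .112; python3 -c "
from h import *
print(sense()['moment'].round(2))"
```

```text
q [-0.68  0.18  0.4   1.88 -0.08  1.1   1.66] pos [0.5198 0.1385 0.1156] F [ 0.6 -0.3  0.6] y yaw 109.15 tilt [-0.001 -0.    -1.   ] units [ 0.03 -0.04  0.14]
[ 0.01  0.   -0.02]
```

Emit:
play_rows(
  dp=[
    [0,-0.03,0.1],
    [0,0,0.1],
    [0,0,0.1],
    [0,0,0.08],
    [0,0,0],
  ],
  dr=[
    [0,0,0],
    [0,0,0],
    [0,0,0],
    [0,0,0],
    [0,0,0],
  ],
  fingers=[1,1,1,1,1],
)

```text
time_s: 11.8
tool_pos: [0.5208, 0.1384, 0.107]
ee_rot: [-0.523, 3.097, 0.001]
contact_force: [0.2, 0.6, 3.5]
opening: 0.0169
gripper_force: 59.2
```

```bash
python3 go.py .5194 .1372 .093; python3 -c "
from h import *
print(sense()['moment'].round(2))"
```

```text
q [-0.67  0.19  0.4   1.89 -0.08  1.08  1.67] pos [0.5208 0.1384 0.107 ] F [0.2 0.6 3.5] y yaw 109.16 tilt [ 0.001  0.001 -1.   ] units [ 0.07 -0.03  0.56]
[ 0.33  0.1  -0.02]
```

Emit:
play_rows(
  dp=[
    [0,0,0.12],
    [0,0,0.12],
    [0,0,0.12],
    [0,0,0.12],
    [0,0,0.1],
    [0,0,0],
  ],
  dr=[
    [0,0,0],
    [0,0,0],
    [0,0,0],
    [0,0,0],
    [0,0,0],
    [0,0,0],
  ],
  fingers=[1,1,1,1,1,1],
)

```text
time_s: 12.4
tool_pos: [0.5204, 0.1379, 0.094]
ee_rot: [0.523, -3.097, -0.001]
contact_force: [-5.0, 0.2, 15.9]
opening: 0.0171
gripper_force: 63.3
```

```bash
python3 go.py .5194 .1372 .093; python3 -c "
from h import *
print(sense()['moment'].round(2))"
```

```text
q [-0.67  0.2   0.4   1.9  -0.09  1.05  1.68] pos [0.5204 0.1379 0.094 ] F [-5.   0.2 15.9] y yaw 109.15 tilt [-0.001  0.001 -1.   ] units [ 0.05 -0.01  0.04]
[-0.21  1.12  0.03]
```

Emit:
play_rows(
  dp=[
    [0,0,0.08],
    [0,0,0.06],
    [0,0,0],
  ],
  dr=[
    [0,0,0],
    [0,0,0],
    [0,0,0],
  ],
  fingers=[1,1,1],
)

```text
time_s: 12.7
tool_pos: [0.5205, 0.1378, 0.094]
ee_rot: [0.522, -3.097, -0.003]
contact_force: [-14.1, -2.8, 37.3]
opening: 0.0172
gripper_force: 66.4
```

```bash
python3 go.py .5194 .1372 .093
python3 - <<'E'
from h import *
S=grab_frame("side");s=S["frame"]
cv2.imwrite("pics/c5.png",cv2.resize(s[110:200,180:290],None,fx=7,fy=6.5,interpolation=cv2.INTER_CUBIC))
E
```

```text
q [-0.67  0.2   0.4   1.9  -0.09  1.05  1.68] pos [0.5205 0.1378 0.094 ] F [-14.1  -2.8  37.3] y yaw 109.14 tilt [-0.001  0.002 -1.   ] units [ 0.05 -0.01  0.04]
```

View pics/c5.png

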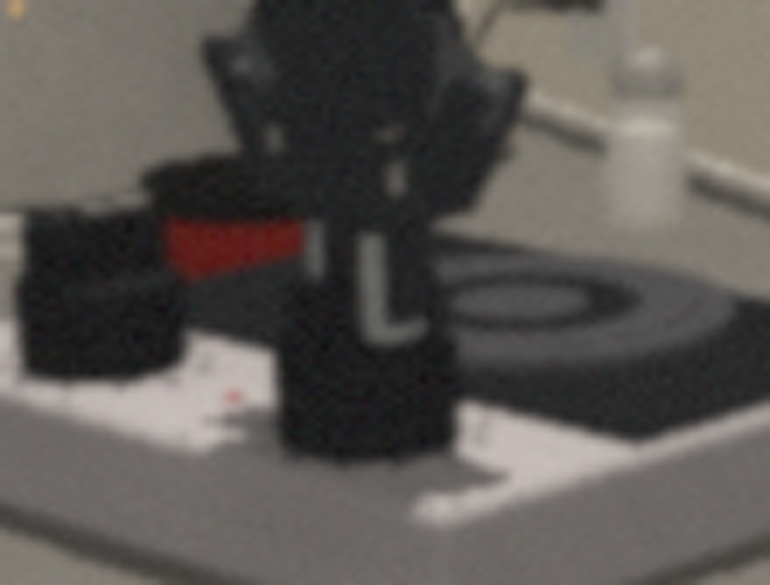

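The knob sits flat on the panel, its underside at about (232,180), and z doesn't change under 37 N, so it is home. I'll ease the press, open the fingers and retreat.

Emit:
play_rows(
  dp=[
    [0,0,-0.1],
    [0,0,-0.03],
    [0,0,0],
    [0,0,0],
    [0,0,0],
    [0,0,0],
    [0,0,0],
    [0,0,-0.4],
    [0,0,-0.8],
    [0,0,-1],
    [0,0,-1],
    [0,0,-1],
  ],
  dr=[
    [0,0,0],
    [0,0,0],
    [0,0,0],
    [0,0,0],
    [0,0,0],
    [0,0,0],
    [0,0,0],
    [0,0,0],
    [0,0,0],
    [0,0,0],
    [0,0,0],
    [0,0,0],
  ],
  fingers=[1,1,-1,-1,-1,-1,-1,-1,-1,-1,-1,-1],
)

```text
time_s: 13.95
tool_pos: [0.5204, 0.1378, 0.1986]
ee_rot: [-0.522, 3.097, 0.0]
contact_force: [-0.3, 0.6, 0.3]
opening: 0.0854
gripper_force: 0.0
```

Emit:
play_rows(
  dp=[
    [0,-1,-0.5],
    [0,-1,-0.5],
    [0,-1,0],
    [0,-1,0],
    [0,-1,0],
    [0,-1,0],
    [0,-1,0],
    [0,-1,0],
    [0,-1,0],
    [0,-1,0],
    [0,0,0],
  ],
  dr=[
    [0,0,0],
    [0,0,0],
    [0,0,0],
    [0,0,0],
    [0,0,0],
    [0,0,0],
    [0,0,0],
    [0,0,0],
    [0,0,0],
    [0,0,0],
    [0,0,0],
  ],
  fingers=[-1,-1,-1,-1,-1,-1,-1,-1,-1,-1,-1],
)

```text
time_s: 15.05
tool_pos: [0.6025, -0.1031, 0.2226]
ee_rot: [-0.513, 3.099, -0.005]
contact_force: [-0.7, -1.4, 0.2]
opening: 0.0853
gripper_force: 0.0
```

Run:
```python
from h import *
S=grab_frame("side");s=S["frame"];T=grab_frame("top");t=T["frame"]
o=np.zeros((500,800,3),np.uint8);a=cv2.resize(s[130:200,180:290],(400,255),interpolation=cv2.INTER_CUBIC);b=cv2.resize(t[170:270,75:235],(640,400))
o[:400,:400]=cv2.resize(t[180:260,80:200],(600,400))[:,:400] if 0 else cv2.resize(t[170:260,75:205],(400,277))[:,:].repeat(1,0) if 0 else 0
o[:277,:400]=cv2.resize(t[170:260,75:205],(400,277),interpolation=cv2.INTER_CUBIC);o[:255,400:]=a
cv2.imwrite("pics/c6.png",o[:280])
g=t.min(2)
for a,c,m in blobs((g<60).astype(np.uint8),(150,180,205,232),100):
    e=cv2.fitEllipse(np.concatenate(cv2.findContours(m.astype(np.uint8),0,1)[0]));print(e,onplane(T,*e[0],.0725))
print(sense()["tool_pos"],sense()["opening"],sense()["contact_force"].round(1))
```

```text
((156.28504943847656, 182.8865509033203), (6.616450309753418, 27.136646270751953), 79.26358795166016) [0.56214612 0.17375353 0.0725    ]
((175.39651489257812, 206.08213806152344), (30.202392578125, 31.686321258544922), 100.47699737548828) [0.51670988 0.13540784 0.0725    ]
[ 0.60232564 -0.098601    0.22224293] 0.08508531825370136 [-0.2  0.2 -0.5]
```

View pics/c6.png

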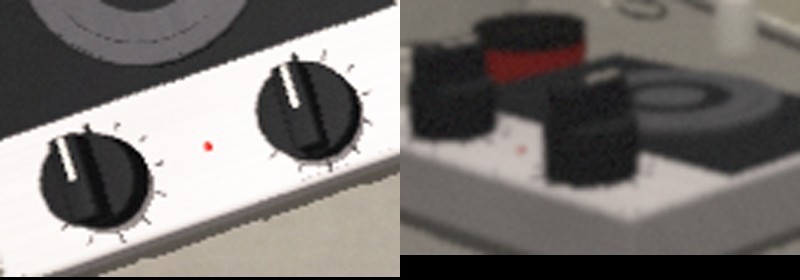

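The knob is flat on the panel at about (175,206) in the top view, 2 mm from the measured spindle, and points the same way as the other knob. The arm is clear.

```bash
python3 -c "
from workcell import *
print(hand_in())"
```

```text
the job is handed in; nothing more can be done
None
```

The black knob is pressed fully home on the bare spindle, pointing the same way as the other knob; the arm is clear, the ivory knob was not touched, and the job is handed in at about 15 s (no verdict came back).

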